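# Set the dosing lever and open the cleaner bottle

## Task

Get the coffee bar's dosing unit ready for cleaning: first swing its flow lever so that it points the same way as the green setpoint tab and leave it there. Then press the white safety cap of the blue cleaner bottle down, twist it anticlockwise (seen from above) while keeping it pressed until it comes free, lift it upright a good 6 cm straight up above the bottle and finish still holding it there in the gripper, touching nothing else with it. Leave everything else on the counter where it stands.

Things in the scene. Friction and masses are not known exactly. Their poses are not given: they have to be found in the camera images.
- lever_hinge (a point): hinge of the flow lever, 75 mm above the counter, on top of the dosing unit (fixed aluminium box 120 x 150 x 70 mm, low drip tray on its -x side). x is the level hinge axis, z up; the lever swings in the y-z plane. A round white dial plate (radius 45 mm about the hinge axis, 4 mm thick) stands 20 to 24 mm to +x
- flow_lever (a joint): lever angle in rad: 0 is upright, positive leans towards lever_hinge's +y, range -0.85 to 0.85; stiff (about 0.1 N m of friction, 1 N at its grip), stays where it is left
- lever_grip (a point): centre of the black barrel grip (30 mm long along the hinge axis with flat ends, 32 mm diameter) at the end of the 10 mm thick steel flow lever, 100 mm from lever_hinge; its z axis points out along the lever
- setpoint (a joint): angle of the green setpoint tab in rad, in the same sense as flow_lever: the lever is right when the two angles are equal. Preset and clamped tight, not to be moved
- green_tab (a point): tip of the green setpoint tab (9 mm wide) that juts past the rim of the white dial beside the lever, 64 mm from the hinge axis and 22 mm to +x of the lever's plane; its z axis points outward from the hinge axis, the way the lever has to point
- bottle: blue cleaner bottle, 82 mm across, in a dark square caddy 100 mm wide, fixed to the counter; the origin is on its axis at counter height, z up. The shoulder slopes from 41 mm radius at 92 mm height to the neck (14.5 mm radius) at 112 mm; the neck ends at 142 mm
- cap_center (a point): centre of the white round ribbed safety cap with a red bar on top: 50 mm diameter, 34 mm tall, 30 g, z up through its top. Seated, its centre is 145 mm and its top 162 mm above the counter and its underside is 16 mm above the bottle's shoulder. Best gripped firmly by the solid upper 14 mm
- cap: the same cap (origin at its underside). A spring pushes it up with 5 N. It is locked: press it down 4 to 5 mm (about 8 N, hard stop at 6 mm) to clear the locking teeth, keep it down while turning it anticlockwise seen from above (clockwise is blocked). It is free after 45 degrees, 60 to 70 is a safe turn; then it lifts straight off
- cup: white ceramic cup, 72 mm across, 60 mm tall, bystander: leave it alone; origin at its underside
- tamper: steel coffee tamper, 48 mm across, 82 mm tall, bystander: leave it alone; origin at its underside
- syrup: amber syrup bottle with a black cap, 66 mm across, 200 mm tall (not the cleaner), bystander: leave it alone; origin at its underside
- sugar_jar: glass sugar jar with brass lid, 72 mm across, 100 mm tall, bystander: leave it alone; origin at its underside
- milk_jug: steel milk jug with a handle, 76 mm across, 90 mm tall, bystander: leave it alone; origin at its underside
- blue_cup: blue ceramic cup, 72 mm across, 60 mm tall, bystander: leave it alone; origin at its underside
- spoon: spoon lying flat on the counter, bystander: leave it alone; origin at its underside
Mind the look-alikes: they are no part of the job. What is shaped like the cap but turquoise or yellow is not meant.

How it is judged:
On the way, in this order (a step that is already met when the one before it is completed fails the run):
1. the lever stands still at the angle of the green tab (angle between the z axis of lever_grip and the z axis of green_tab, either way round below 0.14 rad and velocity of joint flow_lever between -0.05 and 0.05 rad/s), for 0.3 s.
2. the cap is pressed down (z of cap_center in the frame of bottle below 0.1425 m).
3. the cap is turned by more than 35 degrees while still on the neck (angle between the x axis of cap_center and the x axis of bottle, either way round above 0.61 rad and z of cap_center in the frame of bottle below 0.156 m).
At the end, for the whole second after the job is handed in: The lever points within 8 degrees of the green tab; the cap is held in the fingers, still and upright within 20 degrees, raised 35 to 130 mm above its seat, its centre within 40 mm of the bottle's axis, touching no part of the bottle; no bystander has moved 30 mm (angle between the z axis of lever_grip and the z axis of green_tab, either way round below 0.14 rad and z of cap_center in the frame of bottle between 0.18 and 0.275 m and horizontal distance between cap_center and bottle below 0.04 m and angle between cap_center's own z axis and vertical below 0.35 rad and contact force between the fingers and cap above 1 N and contact force between cap and bottle below 0.1 N and linear speed of cap below 0.03 m/s); the arm keeps its last pose, push and grip.
It fails at once if another thing on the counter is pushed aside by more than 30 mm (distance of any of cup, tamper, syrup, sugar_jar, milk_jug, blue_cup, spoon from where it was at the start of the episode above 0.03 m).
It fails at once if the green tab is moved (distance of green_tab from where it was at the start of the episode above 0.006 m).
It also fails if it takes over 54 s, if anything falls off the work surface, if the arm or the gripper's body presses on something with over 40 N, if the wrist force passes 120 N, or if a joint passes its speed limit or range.

## Robot

A 6-joint arm with a two-finger parallel gripper is mounted at the origin on the work surface. World frame = base frame: x ahead of the robot, y to its left, z up, the work surface at z = 0. Lengths are in m, angles in rad, forces in N, time in s.
With the tool pointing down it reaches from about 0.425 to 0.95 m from the base axis. Payload 3.5 kg.
Tool frame: the origin (TCP) lies midway between the tips of the shut fingers; the grasp point (between the pads) lies ctrl.grasp_offset behind it (ctrl.grasp_offset is the distance from the TCP to the grasp point, in m); x points along the fingers, y is the direction in which the jaws open and shut, and the axes are right-handed (so a half turn about x gives the same grasp; the last joint's range is limited). The gripper opens to 85 mm and grips with 20 to 120 N. Pads are 22 mm wide; open, the fingers measure 114 mm over their backs; the gripper's body (76 mm by 85 mm) begins 54 mm behind the grasp point. The pads swing forward as they close: fully open they stand 13 mm farther back than shut.
Start: joints at [-1.285, 0.286, 1.577, -0, 1.279, -0.15], TCP at [0.285, -0.612, 0.231] pointing down, gripper open.
Joint ranges: [-2.77, 2.77], [-0.9, 2.22], [0.21, 2.48], [-1.53, 4.67], [0.24, 2.81], [-2.84, 2.84]. Speed limits (rad/s): [2.79, 2.79, 3.14, 3.14, 3.14, 3.14].

## Interface

Orientations are given as a unit quaternion [x, y, z, w].
In Python, from plant import readout, read_camera, sign_off, ctrl gives the robot as it stands.
- The arm moves only by the tool drive_tool, never from a script. Its argument "steps" is a list of rows, each a list of 5 numbers: the shift along the tool's x, y, z in cm, then the turn about the tool's x in degrees, then the opening, from 0 (shut) to 1 (fully open). A call has 1 to 10 rows; each row shifts and turns the commanded pose from where the row before left it, along the tool's axes as they then stand; what a row does not reach is not made up. A row lasts 1/10 s, in which the tool goes at most 50 mm and 8.59 degrees, less where a joint would pass 70% of its speed; a pose out of reach is approached as far as the arm can. A call is refused whole if a number of a shift passes 5 or a number of a turn 8.59, either way. A call with a gripper value outside its range is refused whole. The fingers move at their own pace and stop on an object; "force" is the grip in N (left out, the last holds). Time passes only in rows, so rows that do not move let the fingers close. It gives the time, the measured TCP pose, the force and the opening at its end, in the units of the state.
- readout.get_state(): the state, without advancing time (a new reading comes with each control period).
- read_camera(name): name is "side" or "top" or "wrist"; returns a dict with "frame" (480x640x3 uint8, red, green, blue), "vertical_fov" (degrees; the focal length in pixels is half the picture's height over the tangent of half this angle, whatever the lens; pixels are square), "cx", "cy" (the principal point, pixels), "k1" (the pictures are not rectified: a ray, as slopes to the right and down, at radius r is drawn at 1 + k1 r^2 times it, then the intrinsics apply), "eye" and "orientation" of the camera in the world. Camera axes: x right, y up, looking along -z (the intrinsics and any distortion apply to the point x, -y, -z); pixel columns grow to the right and rows downward; lengths in m; the calibration is good to about 2 mm. A picture is of the moment at which its call begins. There is no depth.
- sign_off(): hands the job in, once; it reports no verdict.
The state is a dict: "time": time; "qpos": joint angles; "dq": joint speeds; "joint_efforts": joint torques, N m; "eef_pos": TCP position; "tcp_rot": TCP orientation; "contact_force": force on the tool from outside, world axes, zero at the start; "wrist_torque": the same for the moment, N m; "opening": opening from 0.0 (shut) to 1.0 (fully open).
Only numpy, scipy, OpenCV 4.12 (cv2) and the standard library are available. Lean on these libraries where they do the work, as an engineer would, in place of code of your own. Each camera call takes 0.05 s, during which the arm holds its last target. There are 200 camera calls.

## Working session

There is one attempt and no reset: what is moved stays moved. The work goes in short steps, Python scripts to look and compute and a tool call to move; the robot and the scene stay as the last step left them, time stands still between calls to the robot, and variables do not carry over. Pictures are saved under pics/ and viewed, about 8 in all and at most 12, crops included, and the job is handed in when it is done.

Besides the shell and the picture viewer there is one more tool, called after ">>>" as name(argument=value, ...) on one line, values as JSON. drive_tool: Moves the arm, as the interface text tells. Its arguments: {"type":"object","properties":{"steps":{"type":"array","items":{"type":"array","items":{"type":"number"}}},"force":{"type":"number"}},"required":["steps"]}

```bash
mkdir -p pics
cat > h.py <<'E'
import numpy as np, cv2, pickle
from scipy.spatial.transform import Rotation as R
def grab(name,fn):
    from plant import read_camera
    c=read_camera(name); cv2.imwrite(f'pics/{fn}.png',c['frame'][:,:,::-1]); pickle.dump(c,open(f'pics/{fn}.pkl','wb')); return c
def load(fn): return pickle.load(open(f'pics/{fn}.pkl','rb'))
def ray(c,u,v):
    f=240/np.tan(np.radians(c['vertical_fov'])/2)
    K=np.array([[f,0,c['cx']],[0,f,c['cy']],[0,0,1]])
    d=cv2.undistortPoints(np.array([[[u,v]]],float),K,np.array([c['k1'],0,0,0.]))[0,0]
    # exact for r*(1+k1 r^2)
    w=R.from_quat(c['orientation']).apply([d[0],-d[1],-1]); return np.array(c['eye']),w/np.linalg.norm(w)
def proj(c,p):
    f=240/np.tan(np.radians(c['vertical_fov'])/2)
    q=R.from_quat(c['orientation']).inv().apply(np.array(p)-c['eye']); x,y=q[0]/-q[2],-q[1]/-q[2]
    k=1+c['k1']*(x*x+y*y); return np.round([f*x*k+c['cx'],f*y*k+c['cy']],1)
def atz(c,u,v,z):
    e,d=ray(c,u,v); return e+d*(z-e[2])/d[2]
def tri(*a):
    A=0;b=0
    for c,u,v in a:
        e,d=ray(c,u,v); M=np.eye(3)-np.outer(d,d); A=A+M; b=b+M@e
    p=np.linalg.solve(A,b); return p,[np.linalg.norm((np.eye(3)-np.outer(d,d))@(p-e)) for e,d in [ray(*x) for x in a]]
def crop(fn,u0,v0,w,h,s,out):
    im=cv2.imread(f'pics/{fn}.png')[v0:v0+h,u0:u0+w]; cv2.imwrite(f'pics/{out}.png',cv2.resize(im,None,fx=s,fy=s,interpolation=cv2.INTER_CUBIC))
E
python3 - <<'E'
from h import *
for n in('top','side'):
    c=grab(n,n+'0'); print(n,c['vertical_fov'],c['k1'],c['eye'],c['orientation'])
from plant import readout,ctrl
print(readout.get_state(),ctrl.grasp_offset)
E
```

```text
top 43.79597668817122 -0.19069288367187318 [0.32425227 0.01833152 1.76863806] [ 0.05366754 -0.06246094 -0.69859546  0.71076214]
side 53.20729584364681 -0.03127321345332357 [0.01013752 0.76330271 0.76788604] [-0.15214966  0.44721365  0.8383836  -0.27196208]
{'time': 0.1, 'qpos': array([-1.28495237e+00,  2.87112486e-01,  1.57802217e+00, -1.12136424e-05,
        1.27860854e+00, -1.49974536e-01]), 'dq': array([ 0.00019357, -0.00016972, -0.00327543, -0.00036755, -0.00108671,
       -0.00120064]), 'joint_efforts': array([ 1.41307100e-03, -4.07297230e+01, -2.93699741e+01, -1.25263109e-04,
        3.41068851e-03, -8.74308796e-06]), 'eef_pos': array([ 0.28482401, -0.61131096,  0.23006646]), 'tcp_rot': array([-0.69032878, -0.15362791,  0.69043958, -0.15211127]), 'contact_force': array([-0.66819936, -0.54788984, -0.6158059 ]), 'wrist_torque': array([-0.01483677,  0.02936203,  0.00870964]), 'opening': 0.9985170519679821} 0.0187
```

View pics/top0.png

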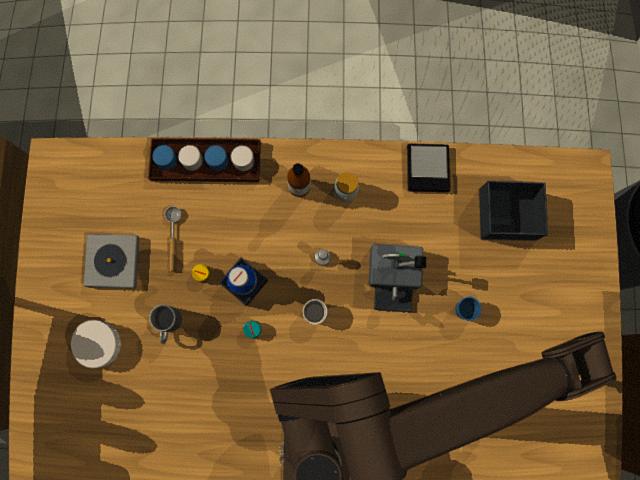

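View pics/side0.png

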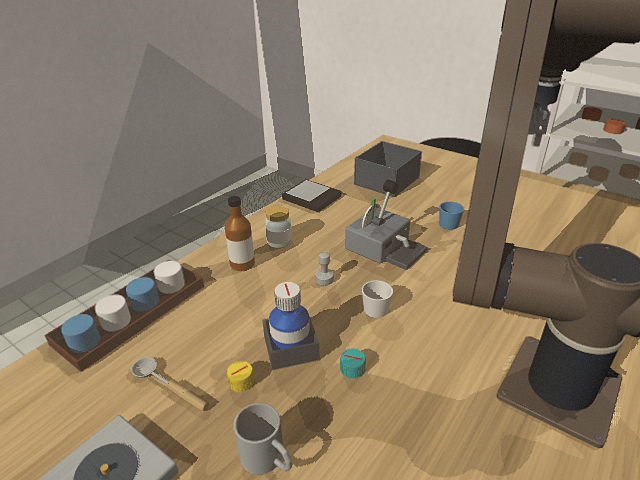

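Candidates for the cap are the white cap with a red bar on the blue bottle (top 241,277; side 287,295), the turquoise cap (252,329), the yellow cap (201,272) and the white cups in the rack (190,158 and 242,158). I choose the white cap on the blue bottle. The dosing unit is at top (397,265), with its grip near (420,262).

Run:
```python
from h import *
crop('top0',360,225,80,60,5,'a');crop('side0',340,170,80,60,5,'b');crop('top0',215,250,80,60,5,'c');crop('side0',250,275,80,60,5,'d')
i=[cv2.imread(f'pics/{k}.png') for k in 'abcd']
cv2.imwrite('pics/comp.png',np.vstack([np.hstack(i[:2]),np.hstack(i[2:])]))
```

```text
(no output)
```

View pics/comp.png

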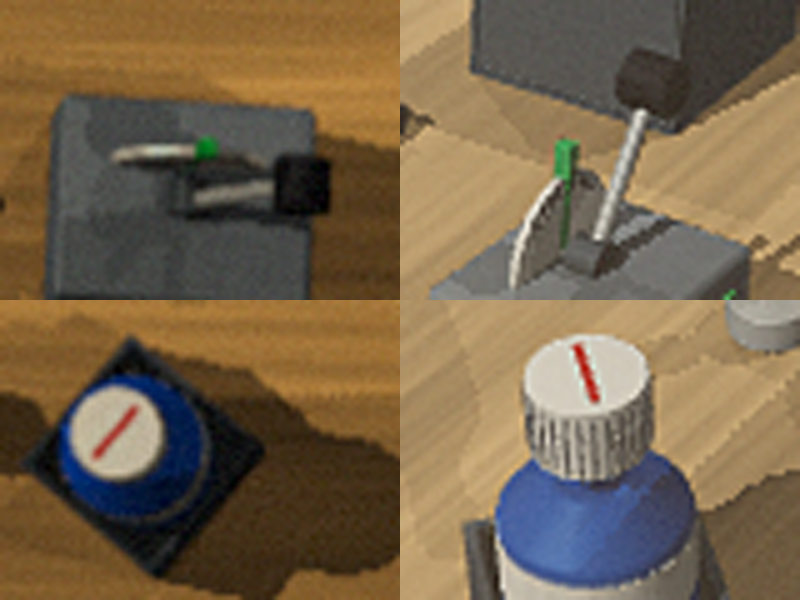

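Run:
```python
from h import *
t,s=load('top0'),load('side0')
P=lambda n,*a:print(n,*[np.round(x,4) for x in a])
P('cap',*tri((t,238.6,276.6),(s,287.6,290.)),atz(t,238.6,276.6,.162),atz(s,287.6,290,.162))
P('grip',*tri((t,420.4,262),(s,390.6,186.4)))
P('tab',*tri((t,401.2,254),(s,373.4,198.6)))
A,B=atz(t,372.6,244.6,.07),atz(t,422.4,247.5,.07);P('boxback',A,B,np.degrees(np.arctan2(*(B-A)[:2])))
P('hinge',atz(t,397,264,.08),atz(s,378,221,.08))
for n,u,v,z in [('cup',315,312,.06),('tamper',322,257,.08),('syrup',297,171,.2),('jar',346,183,.1),('bluecup',468,309,.06),('turq',252,328,.03),('yel',201,272,.03),('jug',164,320,.09)]:P(n,atz(t,u,v,z))
```

```text
cap [0.4939 0.222  0.1619] [0.0023 0.0023] [0.492  0.2207 0.162 ] [0.4959 0.2231 0.162 ]
grip [ 0.5426 -0.2725  0.1628] [0.0022 0.0022]
tab [ 0.5664 -0.2232  0.1401] [0.0015 0.0015]
boxback [ 0.6015 -0.1512  0.07  ] [ 0.5956 -0.2966  0.07  ] -177.6794
hinge [ 0.5448 -0.2206  0.08  ] [ 0.5465 -0.217   0.08  ]
cup [0.4053 0.0118 0.06  ]
tamper [ 0.5613 -0.0054  0.08  ]
syrup [0.7796 0.068  0.2   ]
jar [ 0.7754 -0.0711  0.1   ]
bluecup [ 0.419  -0.4314  0.06  ]
turq [0.3568 0.1934 0.03  ]
yel [0.517  0.3493 0.03  ]
jug [0.3714 0.4383 0.09  ]
```

```bash
cat >> h.py <<'E'
def delta(target,yaw=None):
    """shift in tool cm to target TCP, turn about tool x (deg) so jaw axis (tool y) lies at yaw deg (mod 180); shift is given in current axes"""
    from plant import readout
    s=readout.get_state(); r=R.from_quat(s['tcp_rot']); M=r.as_matrix()
    d=r.inv().apply(np.array(target)-s['eef_pos'])*100
    y=np.degrees(np.arctan2(M[1,1],M[0,1])); t=None
    if yaw is not None: t=-(((yaw-y)+90)%180-90)
    print('t',s['time'],'tcp',np.round(s['eef_pos'],4),'jawyaw',round(y,2),'xaxis',np.round(M[:,0],3),'F',np.round(s['contact_force'],1),'open',round(s['opening'],3),'q',np.round(s['qpos'],2))
    print('shift cm',np.round(d,2),'turn',t)
E
python3 -c "
from h import *
delta([.54,-.27,.26],87.7)"
```

```text
t 0.1 tcp [ 0.2848 -0.6113  0.2301] jawyaw -65.03 xaxis [-0.001  0.002 -1.   ] F [-0.7 -0.5 -0.6] open 0.999 q [-1.28  0.29  1.58 -0.    1.28 -0.15]
shift cm [ -2.94 -20.17 -37.54] turn 27.270764766472467
```

>>> drive_tool(steps=[[-0.3,-2,-3.75,0,1],[-0.3,-2,-3.75,0,1],[-0.3,-2,-3.75,0,1],[-0.3,-2,-3.75,0,1],[-0.3,-2,-3.75,0,1],[-0.3,-2,-3.75,0,1],[-0.3,-2,-3.75,0,1],[-0.3,-2,-3.75,0,1],[-0.3,-2,-3.75,0,1],[-0.3,-2,-3.75,0,1]], force=30)

```text
time: 1.1
eef_pos: [0.5411, -0.2705, 0.2609]
tcp_rot: [-0.69, -0.153, 0.691, -0.153]
contact_force: [1.4, -0.8, 0.1]
opening: 1.002
```

>>> drive_tool(steps=[[0,0,0,6.8,1],[0,0,0,6.8,1],[0,0,0,6.8,1],[0,0,0,6.8,1],[0,0,0,0,1],[0,0,0,0,1]])

```text
time: 1.7
eef_pos: [0.5403, -0.2722, 0.2609]
tcp_rot: [-0.707, 0.013, 0.707, 0.013]
contact_force: [0.1, -0.2, -0.2]
opening: 1.003
```

Run:
```python
from h import *
c=grab('wrist','w1'); print(c['eye'],c['orientation'],c['vertical_fov'],c['k1'])
delta([.5426,-.2725,.150],87.7)
for n,p in [('grip',[.5426,-.2725,.1628]),('tab',[.5664,-.2232,.1401])]: print(n,proj(c,p))
```

```text
[ 0.62492009 -0.27566397  0.40248484] [ 0.11584371 -0.12042006  0.70976752 -0.68433129] 63.95749396649029 -0.04570813724207728
t 1.75 tcp [ 0.5403 -0.2722  0.261 ] jawyaw -92.11 xaxis [-0.  0. -1.] F [-0.4 -0.2 -1.1] open 1.003 q [-0.63  0.11  1.72 -0.    1.31  0.97]
shift cm [11.1   0.02 -0.23] turn 0.18954219225514635
grip [322.6 241.3]
tab [250.7 200.9]
```

View pics/w1.png

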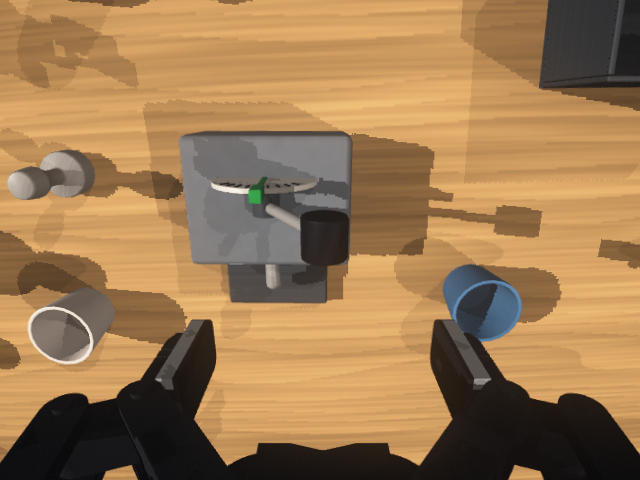

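The wrist view shows the grip at (326,236), the green tab's tip at about (256,197), and the dial rim from (210,185) to (319,182). I'll work out the hinge and tab angles from these.

Run:
```python
from h import *
t,s,w=load('top0'),load('side0'),load('w1')
P=lambda n,*a:print(n,*[np.round(x,4) for x in a])
P('tab',*tri((t,401.2,253.5),(s,373.4,199),(w,256.5,197)))
P('grip',*tri((t,420.4,262),(s,390.6,186.4),(w,325.5,236)))
L,Rr=atz(w,210.5,185,.075),atz(w,318.5,182,.075);P('dial',L,Rr,(L+Rr)/2)
c=[atz(w,*p,.07) for p in((181,134),(351,132),(351,263),(193,263))];P('box',*c)
P('mid',(c[0]+c[1])/2,(c[2]+c[3])/2)
# candidate tab angles: predicted tip pixels
for yh in(-.219,-.222,-.225):
  for a in(-.15,0,.15,.3):
    p=[.566,yh-.0009+.064*np.sin(a),.075+.064*np.cos(a)];print(yh,a,proj(t,p),proj(s,p),proj(w,p))
crop('w1',190,120,180,135,4,'w1c')
```

```text
tab [ 0.5682 -0.2255  0.1367] [0.0016 0.0012 0.0013]
grip [ 0.544  -0.274   0.1608] [0.0031 0.002  0.0015]
dial [ 0.5672 -0.1767  0.075 ] [ 0.5662 -0.2698  0.075 ] [ 0.5667 -0.2233  0.075 ]
box [ 0.6104 -0.1557  0.07  ] [ 0.6063 -0.2985  0.07  ] [ 0.4883 -0.297   0.07  ] [ 0.4936 -0.149   0.07  ]
mid [ 0.6084 -0.2271  0.07  ] [ 0.491 -0.223  0.07 ]
-0.219 -0.15 [403.1 253.8] [375.3 198.4] [260.1 200.5]
-0.219 0 [399.7 253.7] [373.4 199.6] [246.4 201.3]
-0.219 0.15 [396.2 253.7] [371.6 201.2] [233.1 201.6]
-0.219 0.3 [392.8 253.7] [369.7 203.4] [220.7 201.4]
-0.222 -0.15 [404.2 253.8] [375.8 197.9] [264.4 200.4]
-0.222 0 [400.8 253.7] [374.  199.1] [250.7 201.1]
-0.222 0.15 [397.3 253.7] [372.1 200.8] [237.3 201.4]
-0.222 0.3 [393.9 253.8] [370.3 202.9] [224.9 201.2]
-0.225 -0.15 [405.2 253.8] [376.4 197.5] [268.6 200.2]
-0.225 0 [401.8 253.7] [374.6 198.7] [254.9 200.9]
-0.225 0.15 [398.4 253.7] [372.7 200.3] [241.6 201.2]
-0.225 0.3 [394.9 253.8] [370.9 202.5] [229.1 201. ]
```

View pics/w1c.png

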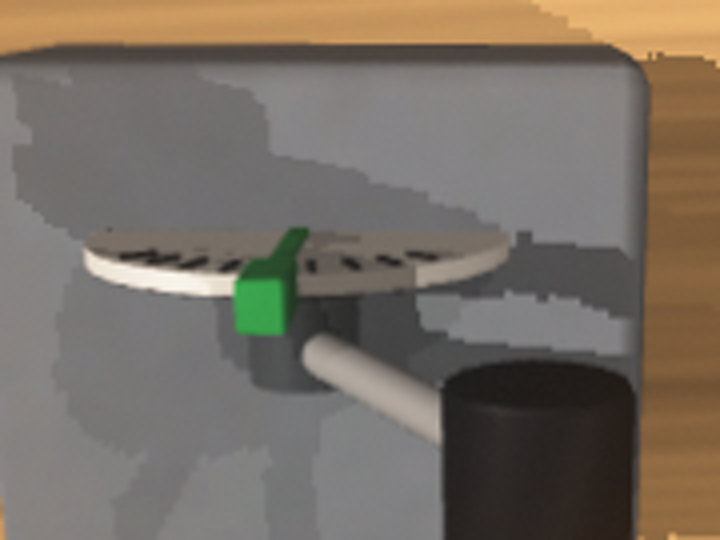

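>>> drive_tool(steps=[[2,0.1,-0.1,0,1],[2,0.1,-0.1,0,1],[2,0,-0.1,0,1],[2,0,0,0,1],[2,0,0,0,1],[1.3,0,0,0,1],[0,0,0,0,1],[0,0,0,0,0.3],[0,0,0,0,0.2],[0,0,0,0,0.2]], force=20)

```text
time: 2.75
eef_pos: [0.5441, -0.2749, 0.1498]
tcp_rot: [0.708, -0.014, -0.706, -0.013]
contact_force: [-0.0, -0.2, -0.6]
opening: 0.516
```

>>> drive_tool(steps=[[0,0,0,0,0.2],[0,0,0,0,0.2],[0,0,0,0,0.2],[0,0,0,0,0.2]])

```text
time: 3.15
eef_pos: [0.5439, -0.2748, 0.1494]
tcp_rot: [0.708, -0.014, -0.706, -0.013]
contact_force: [-0.6, 0.4, 4.6]
opening: 0.366
```

>>> drive_tool(steps=[[-0.25,-0.46,0,0,0.2],[-0.23,-0.47,0,0,0.2],[-0.21,-0.48,0,0,0.2],[-0.18,-0.49,0,0,0.2],[-0.15,-0.5,0,0,0.2],[-0.13,-0.51,0,0,0.2],[-0.1,-0.51,0,0,0.2],[-0.08,-0.52,0,0,0.2],[-0.05,-0.52,0,0,0.2],[-0.03,-0.52,0,0,0.2]])

```text
time: 4.15
eef_pos: [0.5465, -0.2281, 0.1652]
tcp_rot: [0.708, -0.017, -0.705, -0.01]
contact_force: [-1.4, -7.4, 4.8]
opening: 0.363
```

>>> drive_tool(steps=[[0,0,0,0,0.2],[0,0,0,0,0.2],[0,0,0,0,0.2]])

```text
time: 4.45
eef_pos: [0.5465, -0.2271, 0.1652]
tcp_rot: [0.708, -0.016, -0.706, -0.011]
contact_force: [-0.7, -4.4, 6.9]
opening: 0.361
```

Run:
```python
from h import *
delta([.544,-.2245,.163],87.7)
grab('wrist','w2');grab('side','s2');grab('top','t2')
crop('w2',190,120,200,150,2,'a');crop('side0',340,170,80,60,5,'x');crop('s2',340,160,80,60,5,'b');crop('t2',360,225,80,60,5,'c')
i=[cv2.imread(f'pics/{k}.png') for k in 'abc']
cv2.imwrite('pics/comp2.png',np.vstack([np.hstack(i[:2]),np.hstack([i[2],i[2]*0])]))
```

```text
t 4.45 tcp [ 0.5465 -0.2271  0.1652] jawyaw -92.18 xaxis [ 0.004 -0.007 -1.   ] F [-0.7 -4.4  6.9] open 0.361 q [-0.56  0.16  1.85 -0.    1.12  1.05]
shift cm [ 0.21 -0.25  0.26] turn 0.12464078341088225
```

View pics/comp2.png

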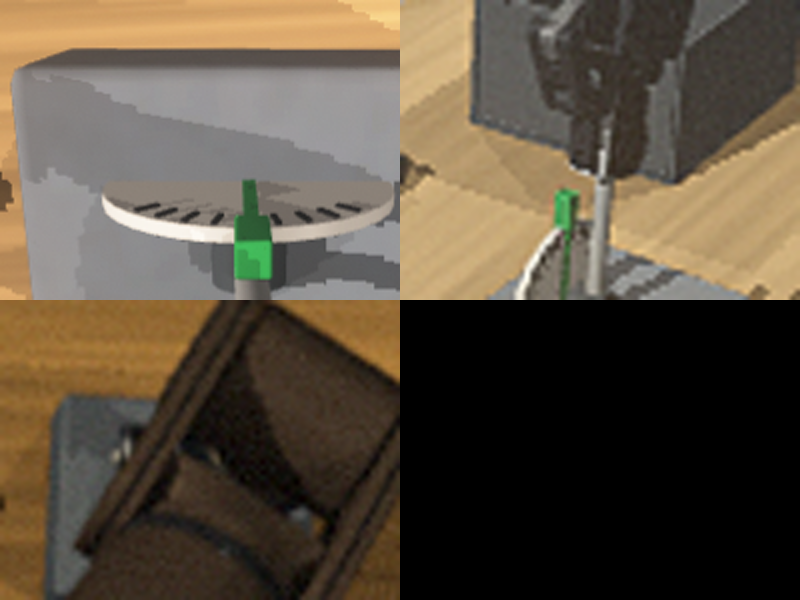

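Run:
```python
from h import *
w=load('w2');s=load('s2')
L,Rr=atz(w,241,220,.075),atz(w,387,215,.075);print(L,Rr,(L+Rr)/2)
print('tab',atz(w,317,247,.139), 'lever below tab',[atz(w,317,268,z) for z in(.12,.13,.14)])
for a in(-.1,-.05,0,.05):
  yh=-.2225
  f=lambda r,x,yo:[x,yh+yo+r*np.sin(a),.075+r*np.cos(a)]
  print(a,'tab tip/45',proj(s,f(.064,.567,-.0009)),proj(s,f(.045,.567,-.0009)),'lev 80/40',proj(s,f(.08,.545,0)),proj(s,f(.04,.545,0)))
```

```text
[ 0.56801064 -0.1777957   0.075     ] [ 0.56757342 -0.26918028  0.075     ] [ 0.56779203 -0.22348799  0.075     ]
tab [ 0.57085545 -0.22598627  0.139     ] lever below tab [array([ 0.55238983, -0.22506536,  0.12      ]), array([ 0.5565629 , -0.22531183,  0.13      ]), array([ 0.56073596, -0.2255583 ,  0.14      ])]
-0.1 tab tip/45 [375.  198.1] [374.3 204.5] lev 80/40 [382.6 195.1] [381.  208.7]
-0.05 tab tip/45 [374.4 198.5] [373.9 204.8] lev 80/40 [381.9 195.5] [380.6 208.9]
0 tab tip/45 [373.8 198.9] [373.4 205.1] lev 80/40 [381.1 196.1] [380.2 209.2]
0.05 tab tip/45 [373.2 199.4] [373.  205.5] lev 80/40 [380.3 196.7] [379.9 209.5]
```

>>> drive_tool(steps=[[0,0,0,0,0.5],[0,0,0,0,0.7],[0,0,0,0,0.9],[0,0,0,0,0.9],[-1,0,0,0,1],[-2,0,0,0,1],[-3,0,0,0,1],[-4,0,0,0,1],[0,0,0,0,1]])

```text
time: 5.5
eef_pos: [0.5482, -0.2262, 0.2708]
tcp_rot: [0.711, -0.016, -0.703, -0.011]
contact_force: [0.4, 0.1, 1.4]
opening: 0.998
```

>>> drive_tool(steps=[[0,-4,0.5,0,1],[0,-5,0.5,0,1],[0,-5,0.5,0,1],[0,-5,0.5,0,1],[0,-5,0.5,0,1],[0,-5,0.5,0,1],[0,-5,0.5,0,1],[0,-5,0,0,1],[0,-4,0,0,1],[0,0,0,0,1]])

```text
time: 6.5
eef_pos: [0.5264, 0.2092, 0.2626]
tcp_rot: [-0.707, 0.011, 0.707, 0.012]
contact_force: [0.7, -0.4, 0.2]
opening: 1.001
```

Run:
```python
from h import *
w=grab('wrist','w3');grab('side','s3');grab('top','t3')
delta([.493,.2215,.1363],87.7); print(proj(w,[.493,.2215,.162]))
crop('s3',340,160,80,60,5,'b');crop('t3',360,225,80,60,5,'c')
i=[cv2.imread(f'pics/{k}.png') for k in 'bc']
a=cv2.resize(cv2.imread('pics/w3.png')[0:300,120:520],None,fx=1,fy=1)
cv2.imwrite('pics/comp3.png',np.vstack([np.hstack(i),np.hstack([a,a*0])]))
```

```text
t 6.65 tcp [0.527  0.2048 0.2623] jawyaw -92.2 xaxis [-0.    -0.001 -1.   ] F [-0.5 -0.8 -0.2] open 1.001 q [ 0.19  0.02  1.82 -0.    1.3   1.8 ]
shift cm [12.6  -1.55  3.46] turn 0.10111968690608819
[306.4 289.2]
```

View pics/comp3.png

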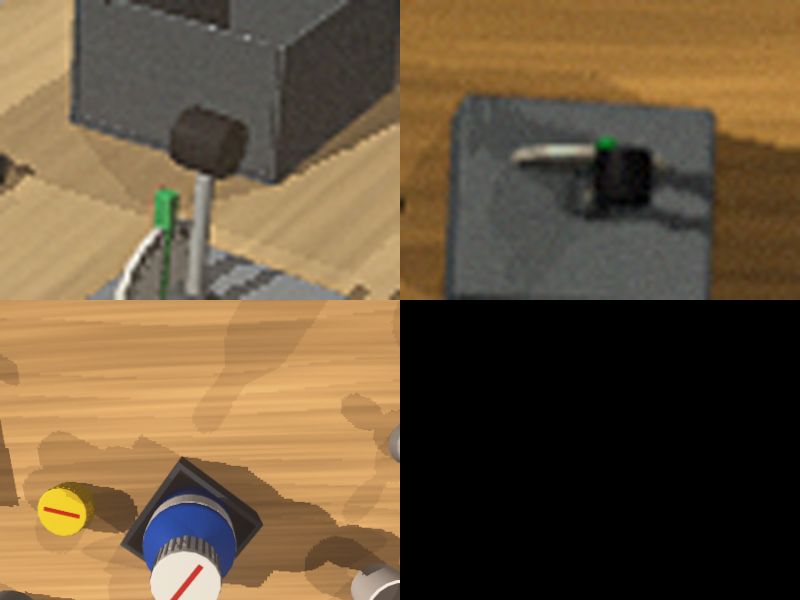

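The lever now stands nearly parallel to the tab; its grip is at side (381.8,188.6) and top (404.8,260). The white cap is at about (306,286) in the wrist view, close to the predicted (306,289).

Run:
```python
from h import *
t,s,w=load('top0'),load('side0'),load('w3')
print(tri((load('t3'),404.8,260),(load('s3'),381.8,188.6)))
g=cv2.cvtColor(cv2.imread('pics/w3.png'),cv2.COLOR_BGR2HSV)
m=((g[:,:,2]>185)&(g[:,:,1]<45)).astype(np.uint8); m[:240]=0;m[330:]=0;m[:,:260]=0;m[:,350:]=0
c=max(cv2.findContours(m,0,1)[0],key=cv2.contourArea);e=cv2.fitEllipse(cv2.convexHull(c));print(e,cv2.boundingRect(c))
u,v=e[0];print(tri((t,238.6,276.6),(s,287.6,290.),(w,u,v)),atz(w,u,v,.162))
```

```text
(array([ 0.54525659, -0.22776813,  0.17475763]), [np.float64(0.001724059217426735), np.float64(0.0017240592174267877)])
((304.9872131347656, 282.6305236816406), (63.14485168457031, 70.13994598388672), 97.26045227050781) (270, 251, 71, 64)
(array([0.4952627 , 0.22184597, 0.15979856]), [np.float64(0.0031384744735624133), np.float64(0.001886130805448036), np.float64(0.001695584831728208)]) [0.49804189 0.22224504 0.162     ]
```

>>> drive_tool(steps=[[0,-0.8,1.6,0,1],[0,-0.8,1.7,0,1],[2,0,0,0,1],[3,0,0,0,1],[3,0,0,0,1],[2,0,0,0,1],[0,0,0,0,1],[0,0,0,0,1]], force=80)

```text
time: 7.45
eef_pos: [0.4943, 0.2221, 0.1629]
tcp_rot: [-0.707, 0.014, 0.707, 0.014]
contact_force: [0.3, 0.5, 0.7]
opening: 0.996
```

Run:
```python
from h import *
delta([.4945,.222,.1363],87.7)
w=grab('wrist','w4');u=proj(w,[.4945,.222,.162]);print(u)
g=cv2.cvtColor(cv2.imread('pics/w4.png'),cv2.COLOR_BGR2HSV)
m=((g[:,:,2]>150)&(g[:,:,1]<60)).astype(np.uint8)
x,y=map(int,u); M=m*0; M[y-80:y+60,x-80:x+80]=1; m*=M
c=max(cv2.findContours(m,0,1)[0],key=cv2.contourArea);print(cv2.fitEllipse(cv2.convexHull(c)),cv2.boundingRect(c))
im=cv2.imread('pics/w4.png');cv2.circle(im,(x,y),3,(0,255,0),-1);cv2.imwrite('pics/w4m.png',im)
```

```text
t 7.45 tcp [0.4943 0.2221 0.1629] jawyaw -92.26 xaxis [-0.  0. -1.] F [0.3 0.5 0.7] open 0.996 q [0.23 0.06 1.96 0.   1.12 1.84]
shift cm [ 2.66  0.01 -0.02] turn 0.04328956202004974
[322.  320.7]
((318.9400634765625, 303.6507263183594), (111.97715759277344, 126.08987426757812), 154.477783203125) (263, 241, 116, 124)
```

View pics/w4m.png

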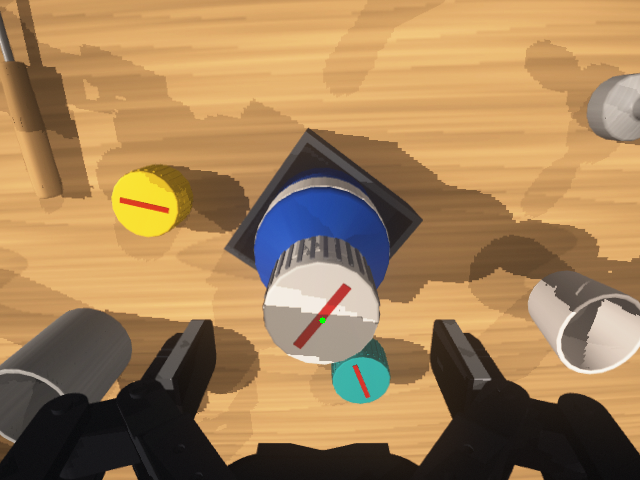

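The cap's top is centred at about (322,314) between the open fingers, near the marked prediction (322,321). That puts it 1–2 mm to +x of the current pose. I'll go down and grip.

>>> drive_tool(steps=[[1,0,-0.1,0,1],[1,0,0,0,1],[0.7,0,0,0,1],[0,0,0,0,0.7],[0,0,0,0,0.4],[0,0,0,0,0.4],[0,0,0,0,0.4],[0,0,0,0,0.4],[0,0,0,0,0.4],[0,0,0,0,0.4]], force=80)

```text
time: 8.5
eef_pos: [0.4961, 0.2223, 0.1361]
tcp_rot: [0.707, -0.014, -0.707, -0.014]
contact_force: [-1.6, -0.6, 3.8]
opening: 0.559
```

>>> drive_tool(steps=[[0.1,0,0,0,0.4],[0.1,0,0,0,0.4],[0.1,0,0,0,0.4],[0.1,0,0,0,0.4],[0.1,0,0,0,0.4],[0,0,0,0,0.4],[0,0,0,0,0.4]])

```text
time: 9.2
eef_pos: [0.4961, 0.2222, 0.1312]
tcp_rot: [0.707, -0.014, -0.707, -0.014]
contact_force: [-2.8, -0.6, 6.6]
opening: 0.565
```

>>> drive_tool(steps=[[0.1,0,0,0,0.4],[0,0,0,0,0.4],[0,0,0,0,0.4]])

```text
time: 9.5
eef_pos: [0.4961, 0.2223, 0.1303]
tcp_rot: [0.707, -0.014, -0.707, -0.014]
contact_force: [-3.2, 0.2, 7.6]
opening: 0.556
```

>>> drive_tool(steps=[[0.08,0,0,0,0.4],[0,0,0,0,0.4],[0,0,0,0,0.4]])

```text
time: 9.8
eef_pos: [0.4961, 0.2223, 0.1296]
tcp_rot: [0.707, -0.014, -0.707, -0.014]
contact_force: [-3.1, -0.2, 7.4]
opening: 0.559
```

Run:
```python
from h import *
s=grab('side','s5');w=grab('wrist','w5')
crop('s5',250,270,80,80,5,'b');crop('side0',250,270,80,80,5,'c')
for z in(.162,.157):print(proj(s,[.496,.222,z]),proj(w,[.496,.222,z]))
cv2.imwrite('pics/c5.png',np.hstack([cv2.imread('pics/c.png'),cv2.imread('pics/b.png')]))
```

```text
[287.9 289.7] [322.4 371.6]
[288.  291.6] [322.4 362.6]
```

View pics/c5.png

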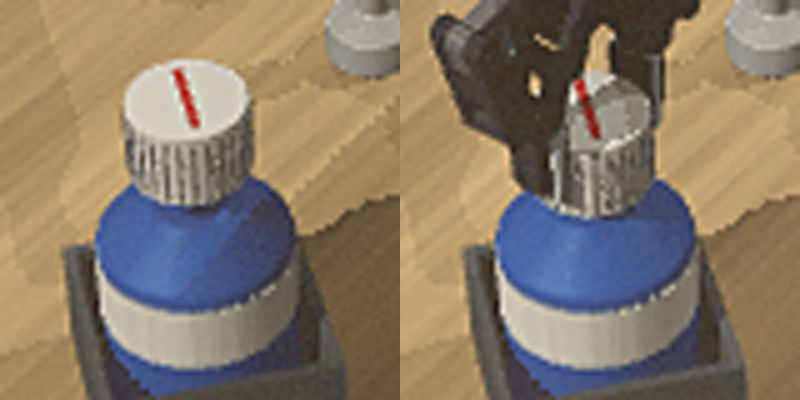

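The cap has dropped about 10 crop pixels, or 2 px, which is about 5 mm, so it is pressed. I'll turn it anticlockwise.

>>> drive_tool(steps=[[0,0,0,-3,0.4],[0,0,0,-5,0.4],[0,0,0,-5,0.4],[0,0,0,-5,0.4],[0,0,0,0,0.4]])

```text
time: 10.4
eef_pos: [0.4975, 0.2226, 0.1303]
tcp_rot: [0.702, 0.098, -0.699, 0.097]
contact_force: [-0.2, 0.0, 7.2]
opening: 0.558
```

>>> drive_tool(steps=[[0.05,0,0,-5,0.4],[0,0,0,-5,0.4],[0,0,0,-5,0.4],[0,0,0,-5,0.4],[0,0,0,-5,0.4],[0,0,0,-5,0.4],[0,0,0,-5,0.4],[0,0,0,-5,0.4],[0,0,0,-5,0.4],[0,0,0,0,0.4]])

```text
time: 11.4
eef_pos: [0.4977, 0.2227, 0.13]
tcp_rot: [0.612, 0.358, -0.608, 0.358]
contact_force: [0.1, 0.5, 7.3]
opening: 0.559
```

Run:
```python
from h import *
delta([.496,.222,.131],None)
from plant import readout;print(readout.get_state()['wrist_torque'])
s=grab('side','s6');grab('wrist','w6')
crop('s6',250,270,80,80,5,'b')
a=cv2.imread('pics/w6.png')[240:480,220:420]
cv2.imwrite('pics/c6.png',np.hstack([cv2.imread('pics/b.png'),cv2.resize(a,(333,400))]))
```

```text
t 11.4 tcp [0.4977 0.2227 0.13  ] jawyaw -29.15 xaxis [ 0.005  0.002 -1.   ] F [0.1 0.5 7.3] open 0.559 q [0.23 0.11 1.98 0.   1.05 0.74]
shift cm [-0.11 -0.11  0.15] turn None
[0.18071627 0.0981369  0.00712066]
```

View pics/c6.png

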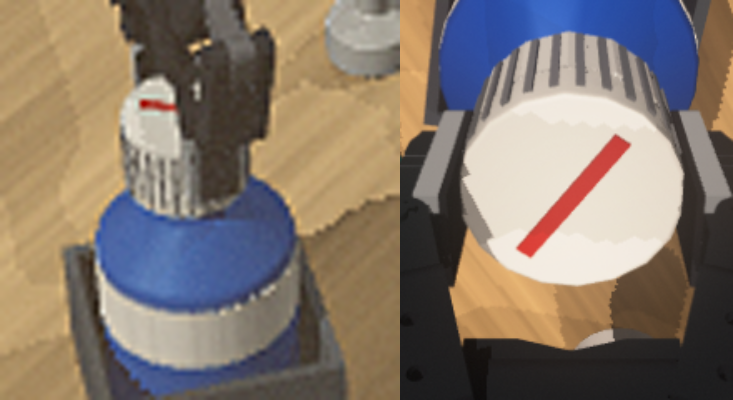

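The bar turned with the gripper by 63° without slipping. I'll lift.

>>> drive_tool(steps=[[-0.3,0,0,0,0.4],[-0.5,0,0,0,0.4],[-0.8,0,0,0,0.4],[-1,0,0,0,0.4],[-1.2,0,0,0,0.4],[-1.2,0,0,0,0.4],[-1,0,0,0,0.4],[-0.8,0,0,0,0.4],[-0.5,0,0,0,0.4],[0,0,0,0,0.4]])

```text
time: 12.5
eef_pos: [0.4963, 0.2222, 0.2021]
tcp_rot: [0.611, 0.357, -0.609, 0.358]
contact_force: [-0.5, -0.8, 0.5]
opening: 0.556
```

>>> drive_tool(steps=[[0,0,0,0,0.4],[0,0,0,0,0.4],[0,0,0,0,0.4]])

```text
time: 12.8
eef_pos: [0.4955, 0.2221, 0.2005]
tcp_rot: [-0.61, -0.358, 0.61, -0.358]
contact_force: [-0.4, 0.1, -1.2]
opening: 0.562
```

Run:
```python
from h import *
delta([.496,.222,.2],None)
s=grab('side','s7');grab('top','t7')
cv2.imwrite('pics/c7.png',np.hstack([cv2.resize(cv2.imread('pics/s7.png')[150:400,140:480],(680,500))]))
```

```text
t 12.8 tcp [0.4955 0.2221 0.2005] jawyaw -29.23 xaxis [-0.001 -0.    -1.   ] F [-0.4  0.1 -1.2] open 0.562 q [0.23 0.02 1.93 0.   1.19 0.74]
shift cm [ 0.05  0.05 -0.02] turn None
```

View pics/c7.png

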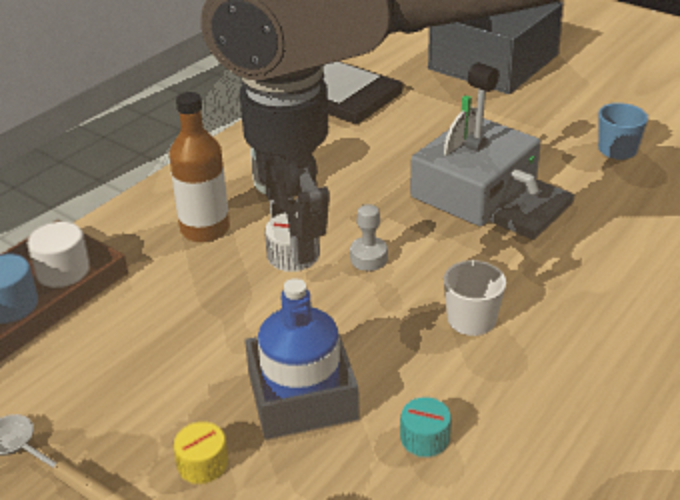

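The cap is off and held upright above the bottle's bare neck. The lever is parallel to the tab, and nothing else in view has moved.

```bash
python3 -c "
from plant import sign_off;print(sign_off())"
```

```text
the job is handed in; nothing more can be done
None
```

I set the flow lever to the green tab, then took the safety cap off the blue bottle, and handed the job in at about 12.9 s. No verdict was reported.

- **Lever:** I gripped it, swung it and let go. My camera estimates put it between about -0.05 and -0.02 rad. The tab estimates ranged from about -0.04 to +0.04 rad. So the two differ by less than 0.1 rad, inside the 0.14 rad limit, but I couldn't measure it more finely than that.
- **Cap:** I pressed it about 5 mm at roughly 7.5 N, which the side view confirmed, and turned it 63° anticlockwise while pressed. The red bar turned with the gripper, so it did not slip. I then lifted it about 65 mm above its seat.
- **Last check:** The side picture shows the cap upright in the fingers above the bare neck. The outside force was about 1 N, and the bystanders in view stood where they were. The spoon was partly outside that last view and the milk jug and sugar jar were not seen in it, but the arm never went near them.
- **Disagreements:** The cap position from the three cameras differed by up to 6 mm in x, so I used a middle value. The pressing force levelled off at about 7.5 N instead of reaching the 8 N stated, so I checked the press by picture before turning.

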